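# Rake the rock chips out evenly in the drying tray

### The job

Take the small rake out of its holder and, with its teeth drawn lightly along the springy floor of the drying tray (under 12 N, never pressed hard), rake the crowded rock chips apart so that each third of the tray's length has at least two chips, all lying in one layer on the floor. Then stand the rake back in its holder. Do not touch the chips with the gripper, keep them all in the tray and leave the other things on the bench alone.

Things in the scene. Friction and masses are not known exactly. Their poses are not given: they have to be found in the camera images.
- tray: Fixed grey drying tray, long along its y. Inside 160 mm (x) by 330 mm (y), walls 6 mm thick, rim 50 mm above the bench. Origin: centre of its underside, on the bench. Aluminium marks on the outside of both long walls at y = -55 and +55 mm divide its length into three equal thirds.
- tray_mouth (a point): Centre of the tray's mouth, 50 mm above the bench. Below it the floor is a perforated steel plate on springs (gives about 0.17 mm per N). Its height and slope are not measured, find it by touch: the top is 18 to 26 mm above the bench at the centre and slopes along the tray's y, level along x, by up to 20 mm per metre either way (up to 3 mm higher or lower at the ends).
- rake_grip (a point): Centre of the loose rake's wooden handle, on its axis, 85 mm above the tips of the teeth. The handle is an upright block 28 mm (rake's x) by 18 mm (rake's y), 52 to 122 mm above the tips. z points up. The rake (100 to 170 g) starts upright in its holder.
- rake_tips (a point): Middle of the tips of the rake's teeth, same axes, 85 mm below rake_grip. Four steel teeth 28 mm long, 8 mm thick (y), 8 mm apart, the row 49 mm wide along x; above them a steel head 50 mm wide (x) by 12 mm thick (y), 26 to 40 mm above the tips.
- rake: The rake; its origin and axes are those of rake_tips.
- holder: Fixed grey plastic trough in which the rake stands, to the left or right of the tray. Origin: centre of its underside, on the bench. The pocket is 58 mm (its x) by 20 mm (its y), its floor 6 mm and its rim 36 mm above the bench; a foot 100 x 70 x 4 mm. The rake's x lies along the holder's x.
- chip0_c (a point): Centre of one of nine loose grey rock chips in the tray, each about 26 x 22 mm and 16 mm thick, 17 to 34 g; they start close together in one crowded patch about 95 mm across, in one layer, and slide when pushed.
- chip1_c (a point): Centre of another of the nine chips (same size).
- chip2_c (a point): Centre of another of the nine chips (same size).
- chip3_c (a point): Centre of another of the nine chips (same size).
- chip4_c (a point): Centre of another of the nine chips (same size).
- chip5_c (a point): Centre of another of the nine chips (same size).
- chip6_c (a point): Centre of another of the nine chips (same size).
- chip7_c (a point): Centre of another of the nine chips (same size).
- chip8_c (a point): Centre of another of the nine chips (same size).
- objective: Bystander: loose microscope objective, aluminium barrel 30 mm across, 52 mm tall, standing on the bench; origin at the centre of its underside.
- jar: Bystander: loose specimen jar 56 mm across, 75 mm tall, beyond the tray; origin at the centre of its underside.
- slide_box: Bystander: loose black slide box 85 x 160 x 32 mm, beyond the tray; origin at the centre of its underside.
- weight: Bystander: loose brass weight 34 mm across, 52 mm tall; origin at the centre of its underside.
- slide_rack: Bystander: fixed rack of glass slides 90 x 50 x 62 mm, on the other side of the tray from the holder; origin at the centre of its underside.

How it is judged:
By the outcome, as a careful person would: the job done as asked, in the order asked, and still so for the second after the job is handed in, with the robot touching nothing.
It also fails if it takes over 72 s, if anything falls off the work surface, if the arm or the gripper's body presses on something with over 40 N, if the wrist force passes 120 N, or if a joint passes its speed limit or range.

### The arm

A 7-joint arm with a two-finger parallel gripper is mounted at the origin on the work surface. World frame = base frame: x ahead of the robot, y to its left, z up, the work surface at z = 0. Lengths are in m, angles in rad, forces in N, time in s.
With the tool pointing down it reaches from about 0.4 to 0.85 m from the base axis. Payload 10.4 kg.
Tool frame: the origin (TCP) lies between the finger pads; the fingertips stand 19 mm ahead of it and the grasp point (between the pads) is the TCP (manip.tip_reach is the z of the fingertips in the tool frame, in m); z points along the fingers, y is the direction in which the jaws open and shut (so a half turn about z gives the same grasp; the last joint's range is limited). The gripper opens to 85 mm and grips with 20 to 120 N. Pads are 22 mm wide; open, the fingers measure 114 mm over their backs; the gripper's body (76 mm by 85 mm) begins 54 mm behind the grasp point. The pads swing forward as they close: fully open they stand 13 mm farther back than shut.
Start: joints at [1.091, 0.332, -0.065, 1.46, 0.022, 1.35, -0.088], TCP at [0.276, -0.561, 0.25] pointing down, gripper open.
Joint ranges: [-2.6, 2.6], [-0.5, 2.12], [-1.47, 1.34], [0.16, 2.42], [-1.27, 4.41], [0.06, 2.06], [-2.6, 2.6]. Speed limits (rad/s): [2.22, 2.22, 2.79, 2.79, 3.14, 3.14, 3.14].

### API

Orientations are given as a unit quaternion [x, y, z, w].
In Python, from workcell import sensors, cams, manip gives the robot as it stands.
- The arm moves only by the shell command python3 -m jog 'ROWS' [FORCE]. ROWS is JSON, a list of rows, each a list of 3 entries, a list of its own where there are three numbers: the shift along the world's x, y, z in m, then the turn, a rotation vector about the world's x, y, z in rad, then the opening in per cent of the stroke, from 0 (shut) to 100 (fully open). In form: [[[dx, dy, dz], [wx, wy, wz], grip], ...]. A call has 1 to 5 rows; each row shifts and turns the pose as measured when the row begins; what a row does not reach is not made up. A row lasts 1/8 s, in which the tool goes at most 62.5 mm and 10.7 degrees, less where a joint would pass 70% of its speed; a pose out of reach is approached as far as the arm can. A call with a gripper value outside its range is refused whole. The fingers move at their own pace and stop on an object; FORCE is the grip in N (left out, the last holds). Time passes only in rows, so rows that do not move let the fingers close. It gives the time, the measured TCP pose, the force and the opening at its end, in the units of the state.
- sensors.get_obs(): the state, without advancing time (a new reading comes with each control period).
- cams.camera(name): name is "scene" or "side" or "wrist"; returns (picture, depth): 480x640x3 uint8, red, green, blue; 480x640 float32, m along the optical axis (not along the pixel's ray), 0 where there is no reading.
- cams.camera_model(name): a dict with "intrinsics" (3x3 intrinsics, pixels), "k1" (the pictures are not rectified: a ray, as slopes to the right and down, at radius r is drawn at 1 + k1 r^2 times it, then the intrinsics apply), "view" (4x4, takes a point from world to camera coordinates). Camera axes: x right, y down, z forward; pixel columns grow to the right and rows downward; lengths in m; the calibration is good to about 2 mm. A picture is of the moment at which its call begins: read the wrist's pose just before it. camera_model takes no time and is no camera call; for the wrist camera it gives the pose at the moment of the call.
- manip.hand_in(): hands the job in, once; it reports no verdict.
The state is a dict: "clock": time; "joint_pos": joint angles; "joint_velocities": joint speeds; "tau": joint torques, N m; "position": TCP position; "ee_rot": TCP orientation; "ft_force": force on the tool from outside, world axes, zero at the start; "torque": the same for the moment, N m; "grip_width": opening from 0.0 (shut) to 1.0 (fully open).
Only numpy, scipy, OpenCV 4.12 (cv2) and the standard library are available. Lean on these libraries where they do the work, as an engineer would, in place of code of your own. Each camera call takes 0.05 s, during which the arm holds its last target.

## Working session

There is one attempt and no reset: what is moved stays moved. The work goes in short steps, Python scripts to look and compute and a shell command to move; the robot and the scene stay as the last step left them, time stands still between calls to the robot, and variables do not carry over. Pictures are saved under pics/ and viewed, and the job is handed in when it is done.

```bash
ls; mkdir -p pics; cat > h.py <<'E'
import numpy as np, cv2, json
from workcell import sensors, cams, manip
def shot(name,fn):
    m=cams.camera_model(name); p,d=cams.camera(name)
    cv2.imwrite('pics/%s.png'%fn,p[:,:,::-1]); np.savez('pics/%s.npz'%fn,p=p,d=d,K=m['intrinsics'],k1=m['k1'],V=m['view'])
def load(fn):
    return np.load('pics/%s.npz'%fn)
def cloud(z):
    K=z['K'];V=z['V'];k1=float(z['k1']);d=z['d']
    h,w=d.shape;u,v=np.meshgrid(np.arange(w),np.arange(h))
    pts=np.stack([u,v],-1).reshape(-1,1,2).astype(float)
    n=cv2.undistortPoints(pts,K.astype(float),np.array([k1,0,0,0,0.])).reshape(h,w,2)
    c=np.concatenate([n*d[...,None],d[...,None]],-1)
    R=V[:3,:3];t=V[:3,3]
    P=(c-t)@R
    P[d==0]=np.nan
    return P
def ontop(fn,zp,px):
    pass
def proj(z,X):
    X=np.atleast_2d(X);c=X@z['V'][:3,:3].T+z['V'][:3,3]
    n=c[:,:2]/c[:,2:];r2=(n**2).sum(1,keepdims=True);n=n*(1+float(z['k1'])*r2)
    return n@z['K'][:2,:2].T+z['K'][:2,2]
def bev(fn,x0,x1,y0,y1,s,zp):
    z=load(fn);xs=np.arange(x1,x0,-s);ys=np.arange(y1,y0,-s)
    Y,X=np.meshgrid(ys,xs);pts=np.stack([X.ravel(),Y.ravel(),np.full(X.size,zp)],-1)
    uv=proj(z,pts).reshape(len(xs),len(ys),2).astype(np.float32)
    return cv2.remap(z['p'][:,:,::-1].copy(),uv[...,0],uv[...,1],cv2.INTER_LINEAR)
def st():
    o=sensors.get_obs();print({k:np.round(o[k],4).tolist() for k in ('clock','position','ee_rot','ft_force','torque','grip_width')})
E
python3 - <<'E'
from h import *
st(); print(manip.tip_reach)
shot('scene','s0');shot('side','d0')
for n in('scene','side'):
    m=cams.camera_model(n);V=m['view'];print(n,-V[:3,:3].T@V[:3,3],V[2,:3])
E
```

```text
pics
{'clock': 0.0, 'position': [0.2755, -0.5606, 0.2495], 'ee_rot': [0.974, 0.2264, -0.0002, -0.0007], 'ft_force': [0.1484, -0.3406, 0.4713], 'torque': [0.002, -0.0351, 0.0372], 'grip_width': 1.0038}
0.019
scene [ 1.16759482 -0.44940344  0.71482833] [-0.58986247  0.46690916 -0.65883086]
side [0.25805059 0.81686747 1.00308246] [ 0.25844816 -0.64647094 -0.71782997]
```

View pics/s0.png

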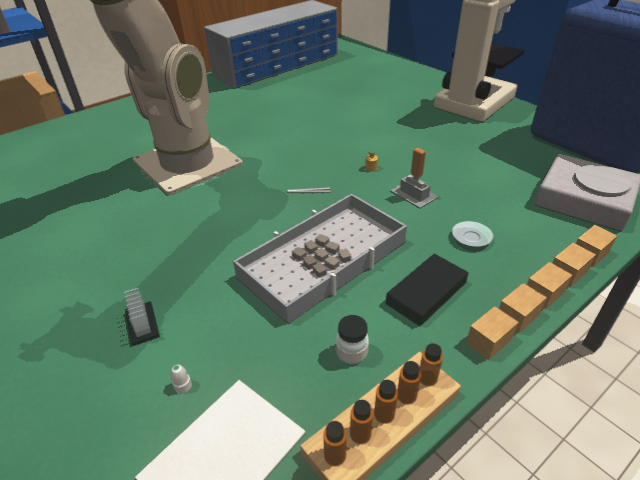

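View pics/d0.png

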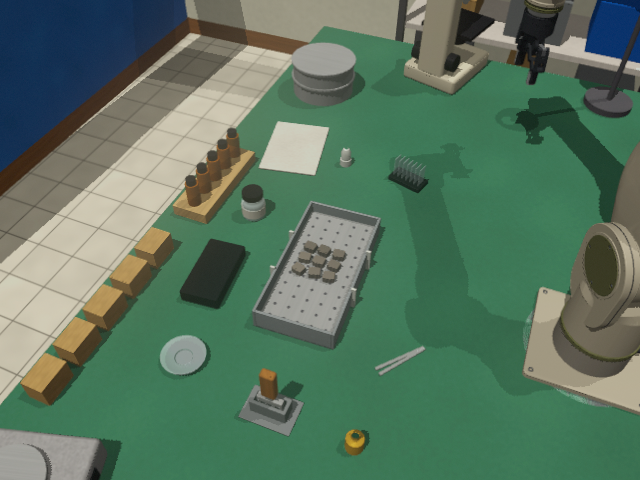

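The scene picture shows the tray around (320,255), with chips at about (322,254). The rake is in its holder at (417,175), the brass weight at (371,161), the jar at (352,340) and the slide rack at (138,315). Next I'll measure these positions.

```bash
python3 - <<'E'
from h import *
# BEV colour & height from fused clouds
H={}
for f in('s0','d0'):
    z=load(f);P=cloud(z);ok=np.isfinite(P[...,0])
    Q=P[ok]
    m=(Q[:,0]>.3)&(Q[:,0]<.9)&(Q[:,1]>-.3)&(Q[:,1]<.5)
    Q=Q[m]; tab=Q[np.abs(Q[:,2])<.01];print(f,'table med',np.median(tab[:,2]))
    # orange handle
    hsv=cv2.cvtColor(z['p'],cv2.COLOR_RGB2HSV)
    mm=ok&(P[...,2]>.06)&(P[...,2]<.14)&(hsv[...,1]>120)&(hsv[...,0]<20)&(P[...,0]<.8)&(P[...,0]>.3)&(P[...,1]>0)&(P[...,1]<.5)
    q=P[mm];print('handle',len(q),q.min(0),q.max(0),np.median(q,0)); tp=q[q[:,2]>q[:,2].max()-.004];print('top',len(tp),tp.mean(0),tp.min(0),tp.max(0))
    # tray rim
    r=Q[(Q[:,2]>.045)&(Q[:,2]<.055)&(Q[:,0]>.4)&(Q[:,0]<.75)&(Q[:,1]<.2)&(Q[:,1]>-.25)]
    print('rim',r.min(0),r.max(0))
    c,s,a=cv2.minAreaRect(r[:,:2].astype(np.float32));print(c,s,a)
for f in('s0','d0'):
    cv2.imwrite('pics/b_%s.png'%f,bev(f,.3,.85,-.35,.4,.00125,.05))
E
```

```text
s0 table med 0.0009642090002116725
handle 247 [0.51408038 0.34956527 0.06222945] [0.54413319 0.37298719 0.13114765] [0.53409776 0.35592974 0.1048586 ]
top 33 [0.52935181 0.35972694 0.12920003] [0.51660016 0.35234122 0.12752181] [0.54383184 0.36865043 0.13114765]
rim [ 0.4690294  -0.14299923  0.04500528] [0.66338579 0.19989784 0.05482636]
(0.5660861730575562, 0.03181743621826172) (0.18856461346149445, 0.3426940441131592) 3.1214725971221924
d0 table med -0.0005956425305125217
handle 409 [0.51355738 0.35573744 0.06105985] [0.54154214 0.37500163 0.13098767] [0.52637173 0.37122169 0.10923747]
top 64 [0.52625283 0.36543699 0.12808493] [0.51464252 0.35752218 0.12703496] [0.54023925 0.37243448 0.13098767]
rim [ 0.47023536 -0.14195205  0.0450013 ] [0.66501632 0.19995378 0.05498365]
(0.5677539706230164, 0.03203099966049194) (0.1892840564250946, 0.3429720997810364) 2.996295928955078
```

```bash
python3 - <<'E'
import cv2
for f in('s0','d0'):
    b=cv2.imread('pics/b_%s.png'%f)
    for i in range(0,600,80): cv2.line(b,(i,0),(i,5),(0,0,255),2)
    for j in range(0,440,80): cv2.line(b,(0,j),(5,j),(0,0,255),2)
    cv2.imwrite('pics/b_%s.png'%f,b)
E
```

```text
(no output)
```

View pics/b_s0.png

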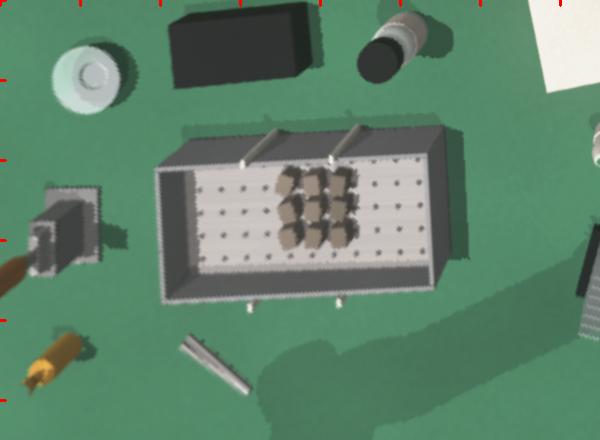

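View pics/b_d0.png

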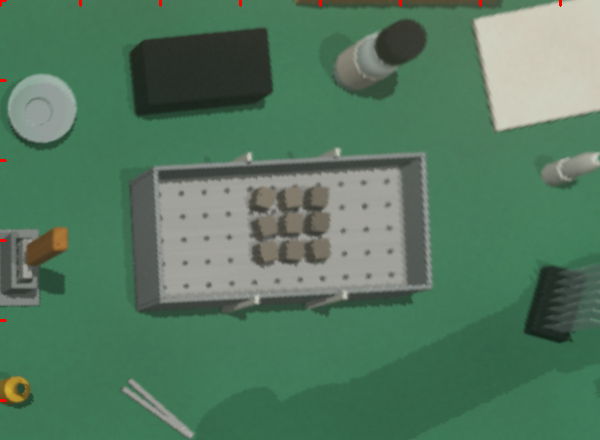

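```bash
python3 - <<'E'
from h import *
from scipy.spatial import cKDTree
for f in('s0','d0'):
    z=load(f);P=cloud(z);ok=np.isfinite(P[...,0])
    Q=P[ok]
    g=cv2.cvtColor(z['p'],cv2.COLOR_RGB2HSV)
    # holder foot : low-saturation px near holder, z<.012
    box=ok&(abs(P[...,0]-.53)<.09)&(abs(P[...,1]-.362)<.09)
    m=box&(g[...,1]<70)&(P[...,2]<.012)
    r=P[m];c=cv2.minAreaRect(r[:,:2].astype(np.float32));print(f,'foot',len(r),c, r[:,:2].min(0),r[:,:2].max(0))
    m=box&(g[...,1]<70)&(abs(P[...,2]-.036)<.004);r=P[m];print(' rimpocket',len(r),cv2.minAreaRect(r[:,:2].astype(np.float32)))
    m=box&(P[...,2]>.06)&(g[...,1]>100)
    r=P[m];print(' handle all',cv2.minAreaRect(r[:,:2].astype(np.float32)))
    # tray rim yaw
    yaw=np.radians(3.05);a=np.array([np.cos(yaw),np.sin(yaw)]);b=np.array([-a[1],a[0]])
    d=P[...,:2]-np.array([.567,.032]);U=d@a;W=d@b
    m=ok&(abs(U)<.075)&(abs(W)<.16)&(g[...,1]>0)
    zz=P[...,2]
    fl=m&(zz<.035)&(abs(W)>.065)&(abs(U)<.05)
    A=np.c_[W[fl],np.ones(fl.sum())];s=np.linalg.lstsq(A,zz[fl],rcond=None)[0];print(' floor slope,h',s)
    res=zz-(s[0]*W+s[1])
    ch=(m&(res>.011)&(abs(W)<.1)&(abs(U)<.07)).astype(np.uint8)
    n,l,stt,cen=cv2.connectedComponentsWithStats(ch,connectivity=4)
    for i in range(1,n):
        if stt[i,4]>15:
            q=l==i;print('  chip',stt[i,4],np.round([np.mean(U[q])*1e3,np.mean(W[q])*1e3,np.mean(res[q])*1e3],1), np.round([np.ptp(U[q])*1e3,np.ptp(W[q])*1e3]))
    e=cv2.resize(z['p'][:,:,::-1],None,fx=1,fy=1)
    cs=proj(z,[[.527,.363,.05],[.567,.03,.03]]).astype(int)
    for k,(cx,cy) in enumerate(cs):
        w=[40,100][k];cv2.imwrite('pics/z_%s%d.png'%(f,k),cv2.resize(e[max(cy-w,0):cy+w,max(0,cx-w):cx+w],(600,600),interpolation=cv2.INTER_CUBIC))
E
```

```text
s0 foot 409 ((0.515883207321167, 0.3747572898864746), (0.09755602478981018, 0.12617669999599457), 89.01194763183594) [0.45326167 0.32576067] [0.57856445 0.42442028]
 rimpocket 168 ((0.5284349322319031, 0.36019766330718994), (0.07380020618438721, 0.034063708037137985), 3.5829310417175293)
 handle all ((0.5306849479675293, 0.3586669862270355), (0.023542078211903572, 0.028473317623138428), 56.538414001464844)
 floor slope,h [-0.01860119  0.02190257]
  chip 92 [-23.5  18.6  15.3] [27. 27.]
  chip 92 [-24.5 -13.8  15.2] [27. 24.]
  chip 93 [ 9.  18.1 15.1] [27. 24.]
  chip 97 [-25.2 -46.7  15.2] [28. 23.]
  chip 102 [  9.7 -14.8  15.4] [28. 23.]
  chip 93 [44.  19.1 15.3] [31. 26.]
  chip 202 [ 25.  -47.8  15.5] [60. 25.]
  chip 100 [ 42.1 -15.7  15.2] [28. 24.]
d0 foot 1053 ((0.529110848903656, 0.3644227087497711), (0.10299418121576309, 0.07253953814506531), 1.8268637657165527) [0.4777974  0.32661199] [0.58097292 0.40117023]
 rimpocket 363 ((0.5283070206642151, 0.36421656608581543), (0.0715232715010643, 0.03469301015138626), 1.199470043182373)
 handle all ((0.5276612043380737, 0.3652152419090271), (0.02802000194787979, 0.01905233785510063), 1.6623178720474243)
 floor slope,h [-0.01753141  0.02004037]
  chip 96 [ 41.4 -43.6  14.9] [27. 26.]
  chip 100 [  8.5 -42.   15.6] [27. 24.]
  chip 100 [-25.1 -41.7  15.5] [26. 25.]
  chip 98 [ 41.9 -10.6  15.7] [27. 27.]
  chip 104 [  9.1 -10.   15.6] [27. 27.]
  chip 101 [-24.5  -8.8  15.4] [27. 26.]
  chip 102 [44.1 24.3 15.5] [28. 26.]
  chip 104 [ 8.3 23.2 15.4] [30. 30.]
  chip 111 [-24.7  24.2  15.7] [28. 28.]
```

View pics/z_d00.png

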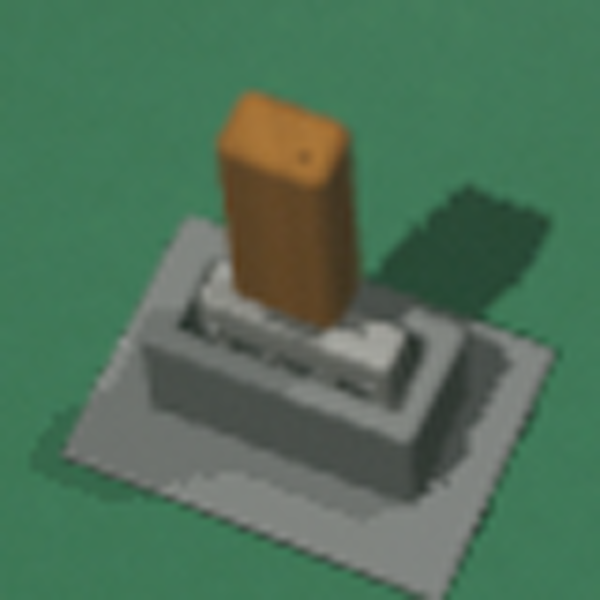

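View pics/z_d01.png

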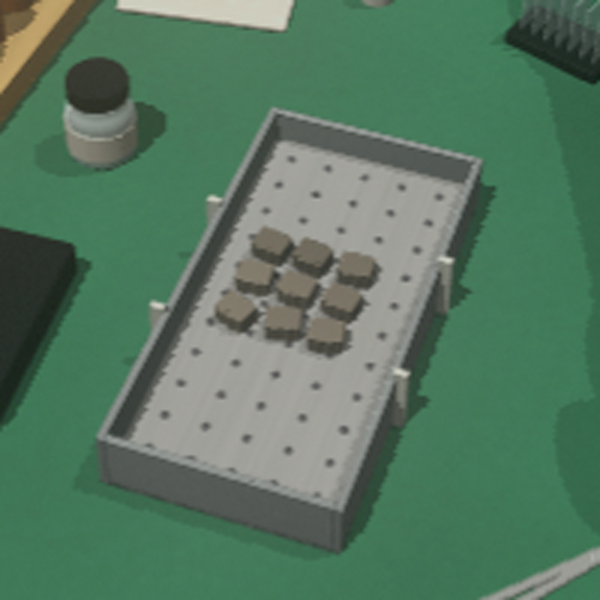

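```bash
J="python3 -m jog"
python3 -m jog '[[[0.0157,0.0577,0],[0,0,-0.09],100],[[0.0157,0.0577,0],[0,0,-0.09],100],[[0.0157,0.0577,0],[0,0,-0.09],100],[[0.0157,0.0577,0],[0,0,-0.09],100],[[0.0157,0.0577,0],[0,0,-0.06],100]]' 30
python3 -m jog '[[[0.0157,0.0577,0],[0,0,0],100],[[0.0157,0.0577,0],[0,0,0],100],[[0.0157,0.0577,0],[0,0,0],100],[[0.0157,0.0577,0],[0,0,0],100],[[0.0157,0.0577,0],[0,0,0],100]]'
python3 -c "from h import *;st()"
```

```text
clock: 0.72
position: [0.3523, -0.2663, 0.2463]
ee_rot: [1.0, 0.008, -0.001, -0.002]
ft_force: [1.2, -0.0, 1.0]
grip_width: 0.998
clock: 1.35
position: [0.4308, 0.032, 0.246]
ee_rot: [1.0, 0.007, -0.001, -0.001]
ft_force: [2.0, -0.7, -0.1]
grip_width: 1.003
{'clock': 1.35, 'position': [0.4308, 0.032, 0.246], 'ee_rot': [1.0, 0.0075, -0.001, -0.001], 'ft_force': [1.9979, -0.6771, -0.0627], 'torque': [0.0528, -0.1148, -0.0338], 'grip_width': 1.0029}
```

```bash
python3 -m jog '[[[0.0162,0.055,0],[0,0,0],100],[[0.0162,0.055,0],[0,0,0],100],[[0.0162,0.055,0],[0,0,0],100],[[0.0162,0.055,0],[0,0,0],100],[[0.0162,0.055,0],[0,0,0.015],100]]'
python3 -m jog '[[[0.016,0.055,0],[0,0,0],100],[[0,0,0],[0,0,0],100]]'
python3 -c "
from h import *
st();shot('wrist','w1');z=load('w1');print(-z['V'][:3,:3].T@z['V'][:3,3],z['V'][2,:3])"
```

```text
clock: 1.98
position: [0.5135, 0.3149, 0.2456]
ee_rot: [1.0, 0.013, -0.0, -0.0]
ft_force: [1.1, -0.8, 0.8]
grip_width: 0.999
clock: 2.22
position: [0.5282, 0.376, 0.243]
ee_rot: [1.0, 0.016, -0.003, -0.001]
ft_force: [0.2, -1.3, 0.9]
grip_width: 1.007
{'clock': 2.225, 'position': [0.5282, 0.376, 0.243], 'ee_rot': [0.9999, 0.0155, -0.0026, -0.0009], 'ft_force': [0.2376, -1.3294, 0.9022], 'torque': [-0.0338, -0.0188, 0.0073], 'grip_width': 1.0069}
[0.5984878  0.37898345 0.3667789 ] [-0.28346094 -0.00728629 -0.9589561 ]
```

View pics/w1.png

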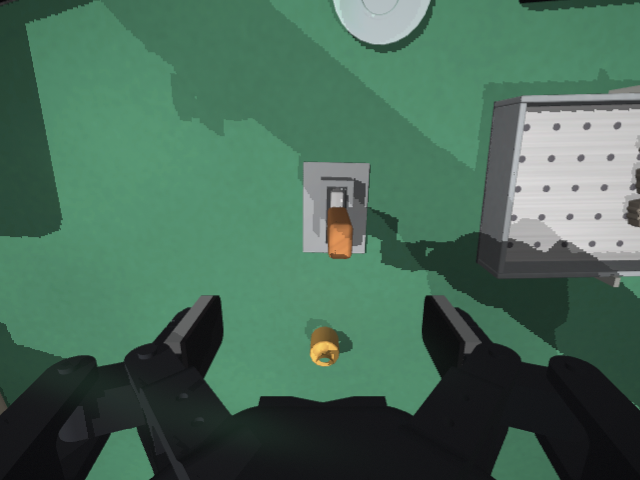

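The wrist view shows the handle top at (341,240), the holder foot centred at about (335,207), and the weight at (324,346), which is off to the side.

```bash
python3 - <<'E'
from h import *
z=load('w1');P=cloud(z);ok=np.isfinite(P[...,0]);g=cv2.cvtColor(z['p'],cv2.COLOR_RGB2HSV)
box=ok&(abs(P[...,0]-.53)<.09)&(abs(P[...,1]-.362)<.07)
m=box&(P[...,2]>.12)&(g[...,1]>100);r=P[m];print('top',len(r),r[:,2].mean(),cv2.minAreaRect(r[:,:2].astype(np.float32)))
m=box&(P[...,2]>.06)&(g[...,1]>100);r=P[m];print('handle',len(r),r.min(0),r.max(0))
m=box&(g[...,1]<60)&(P[...,2]<.014);r=P[m];print('foot',len(r),cv2.minAreaRect(r[:,:2].astype(np.float32)))
m=box&(g[...,1]<60)&(abs(P[...,2]-.036)<.005);r=P[m];print('rim',len(r),cv2.minAreaRect(r[:,:2].astype(np.float32)))
st()
E
```

```text
top 982 0.14914072943792414 ((0.5283845067024231, 0.3668256103992462), (0.10705744475126266, 0.030533980578184128), 88.87538146972656)
handle 1279 [0.51314842 0.31352453 0.06447924] [0.54426166 0.42027026 0.31810963]
foot 3595 ((0.5257667899131775, 0.363594651222229), (0.10151192545890808, 0.07012387365102768), 0.4547152519226074)
rim 819 ((0.5267477035522461, 0.36347267031669617), (0.07007880508899689, 0.0319538488984108), 0.4709025025367737)
{'clock': 2.275, 'position': [0.529, 0.3736, 0.2434], 'ee_rot': [0.9999, 0.0143, -0.002, -0.0002], 'ft_force': [0.4847, -1.2953, -0.7602], 'torque': [-0.0783, 0.0376, -0.0329], 'grip_width': 0.995}
```

```bash
python3 -m jog '[[[-0.0015,-0.01,-0.03],[0,0,0],100],[[0,0,-0.04],[0,0,0],100],[[0,0,0],[0,0,0],100]]'
python3 -c "from h import *;st()"
```

```text
clock: 2.65
position: [0.5287, 0.3591, 0.1725]
ee_rot: [1.0, 0.012, -0.001, 0.001]
ft_force: [0.3, 0.1, 0.8]
grip_width: 1.0
{'clock': 2.65, 'position': [0.5287, 0.3591, 0.1725], 'ee_rot': [0.9999, 0.0122, -0.0011, 0.0009], 'ft_force': [0.2707, 0.1449, 0.8437], 'torque': [0.0308, -0.0593, 0.021], 'grip_width': 0.9997}
```

```bash
python3 -m jog '[[[-0.001,0.004,-0.04],[0,0,0],100],[[0,0,-0.03],[0,0,0],100],[[0,0,0],[0,0,0],100]]'
python3 -m jog '[[[0,0,0],[0,0,0],100]]'
python3 -m jog '[[[0,0,0],[0,0,0],100]]'
```

```text
clock: 3.02
position: [0.5311, 0.3611, 0.1075]
ee_rot: [1.0, 0.01, 0.002, 0.0]
ft_force: [0.0, -0.1, 1.7]
grip_width: 1.001
clock: 3.15
position: [0.5321, 0.3613, 0.1101]
ee_rot: [1.0, 0.009, 0.003, -0.0]
ft_force: [-0.4, 0.3, 1.0]
grip_width: 1.0
clock: 3.28
position: [0.5328, 0.3616, 0.112]
ee_rot: [1.0, 0.009, 0.004, -0.001]
ft_force: [-0.2, -0.5, -0.5]
grip_width: 1.003
```

```bash
python3 -m jog '[[[0,0,0],[0,0,0],100]]'
python3 -m jog '[[[-0.002,0.001,-0.01],[0,0.006,0.008],100]]'
python3 -m jog '[[[-0.002,0.001,-0.01],[0,0.006,0],100]]'
```

```text
clock: 3.4
position: [0.5333, 0.3618, 0.1133]
ee_rot: [1.0, 0.009, 0.005, -0.001]
ft_force: [0.8, -0.1, -0.7]
grip_width: 1.002
clock: 3.52
position: [0.5319, 0.3633, 0.1043]
ee_rot: [1.0, 0.013, 0.003, -0.002]
ft_force: [0.3, -0.5, -0.7]
grip_width: 1.005
clock: 3.65
position: [0.5297, 0.3643, 0.0936]
ee_rot: [1.0, 0.013, -0.0, -0.002]
ft_force: [0.6, -0.3, -0.2]
grip_width: 1.002
```

```bash
python3 -m jog '[[[-0.003,-0.001,-0.003],[0,0,0],40],[[-0.0005,0,-0.001],[0,0.001,0],10]]' 40
python3 -m jog '[[[-0.0005,0,-0.001],[0,0.001,0],0]]' 40
python3 -m jog '[[[-0.0005,0,-0.001],[0,0.001,0],0]]' 40
```

```text
clock: 3.9
position: [0.525, 0.363, 0.0877]
ee_rot: [1.0, 0.013, -0.002, -0.001]
ft_force: [-0.1, -0.3, 0.5]
grip_width: 0.602
clock: 4.03
position: [0.5244, 0.363, 0.0866]
ee_rot: [1.0, 0.013, -0.003, -0.001]
ft_force: [-0.5, 0.0, 0.0]
grip_width: 0.378
clock: 4.15
position: [0.5242, 0.363, 0.086]
ee_rot: [1.0, 0.013, -0.003, -0.001]
ft_force: [-1.9, -2.5, 7.4]
grip_width: 0.208
```

```bash
python3 -m jog '[[[0,0,0],[0,0,0],0]]' 60
python3 -m jog '[[[0,0,0],[0,0,0],0]]' 60
python3 -m jog '[[[0,0,0.01],[0,0,0],0],[[0,0,0.02],[0,0,0],0],[[0,0,0.03],[0,0,0],0]]'
```

```text
clock: 4.28
position: [0.5243, 0.363, 0.0861]
ee_rot: [1.0, 0.013, -0.003, -0.001]
ft_force: [0.6, -0.1, -1.4]
grip_width: 0.203
clock: 4.4
position: [0.5242, 0.363, 0.0861]
ee_rot: [1.0, 0.013, -0.003, -0.001]
ft_force: [-0.2, -0.4, -1.1]
grip_width: 0.204
clock: 4.78
position: [0.5232, 0.3622, 0.1474]
ee_rot: [1.0, 0.013, -0.004, -0.001]
ft_force: [0.2, -0.3, -1.0]
grip_width: 0.206
```

```bash
python3 -m jog '[[[0,-0.01,0.03],[0,0,0],0],[[0,-0.055,0],[0,0,0.015],0],[[0,-0.055,0],[0,0,0.015],0],[[0,-0.055,0],[0,0,0],0],[[0,-0.055,0],[0,0,0],0]]'
python3 -m jog '[[[0,-0.035,-0.01],[0,0,0],0],[[0,0,-0.01],[0,0,0],0],[[0,0,0],[0,0,0],0]]'
python3 -m jog '[[[0,0,0],[0,0,0],0]]'
python3 -c "
from h import *
st();shot('wrist','w2');shot('side','d2');st()"
```

```text
clock: 5.4
position: [0.5225, 0.1337, 0.1892]
ee_rot: [0.999, 0.034, 0.001, -0.004]
ft_force: [0.5, -0.8, -1.5]
grip_width: 0.205
clock: 5.78
position: [0.5236, 0.0934, 0.1726]
ee_rot: [1.0, 0.031, 0.003, -0.002]
ft_force: [-0.6, 1.3, -1.7]
grip_width: 0.202
clock: 5.9
position: [0.5238, 0.0948, 0.1735]
ee_rot: [0.999, 0.031, 0.004, -0.003]
ft_force: [0.1, 0.8, -2.1]
grip_width: 0.2
{'clock': 5.9, 'position': [0.5238, 0.0948, 0.1735], 'ee_rot': [0.9995, 0.0314, 0.0035, -0.0026], 'ft_force': [0.1385, 0.8108, -2.0945], 'torque': [0.0151, -0.0043, 0.0408], 'grip_width': 0.2002}
{'clock': 6.0, 'position': [0.5237, 0.0949, 0.1733], 'ee_rot': [0.9995, 0.0316, 0.0034, -0.0027], 'ft_force': [-0.6898, 0.369, -2.4471], 'torque': [0.0339, 0.0017, 0.0108], 'grip_width': 0.2019}
```

View pics/w2.png

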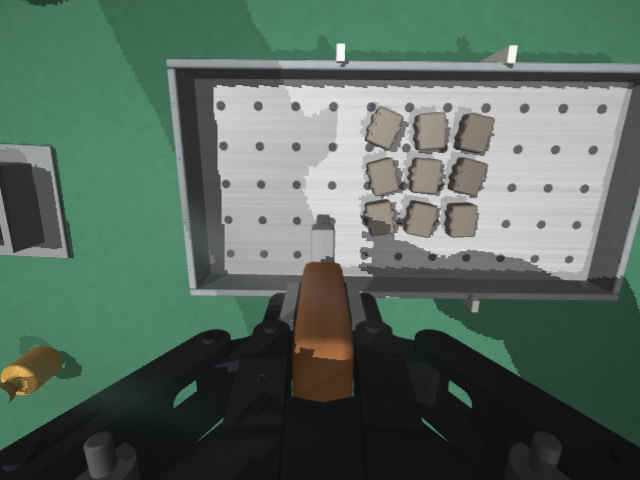

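View pics/d2.png

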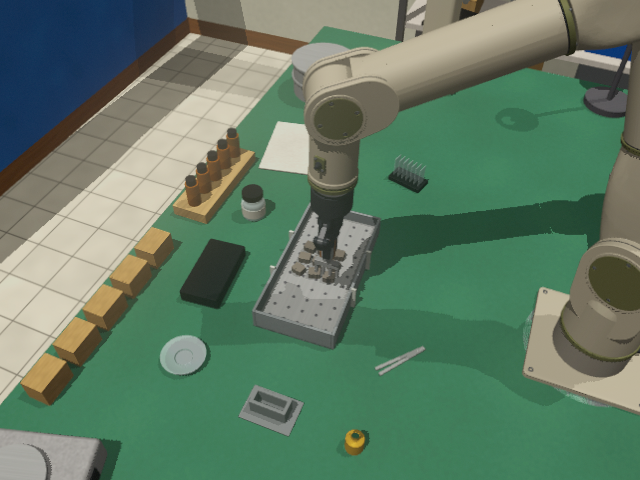

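The rake is held and standing over the empty part of the tray. In the wrist view the head is at about (322,240) and the chips at (365–495,105–240). I'll refine the tray and chip frame from this view.

```bash
cat >> h.py <<'E'
TC=np.array([.567,.032]);YAW=np.radians(3.05)
AX=np.array([np.cos(YAW),np.sin(YAW)]);BX=np.array([-AX[1],AX[0]])
def chips(fn,xc=None):
    z=load(fn);P=cloud(z);ok=np.isfinite(P[...,0]);d=P[...,:2]-TC;U=d@AX;W=d@BX
    m=ok&(abs(U)<.077)&(abs(W)<.16);zz=P[...,2]
    fl=m&(zz<.032)&(zz>.012)
    for _ in range(4):
        A=np.c_[W[fl],np.ones(fl.sum())];s=np.linalg.lstsq(A,zz[fl],rcond=None)[0];res=zz-(s[0]*W+s[1]);fl=m&(abs(res)<.004)
    print(fn,'floor slope,h',s)
    g=cv2.cvtColor(z['p'],cv2.COLOR_RGB2HSV)
    ch=(m&(res>.010)&(res<.025)&(abs(U)<.075)).astype(np.uint8)
    n,l,stt,cen=cv2.connectedComponentsWithStats(ch,connectivity=4);ar=[]
    for i in range(1,n):
        if stt[i,4]>15:
            q=l==i;print('  blob',stt[i,4],'UWz',np.round([U[q].mean()*1e3,W[q].mean()*1e3,res[q].mean()*1e3],1),'span',np.round([np.ptp(U[q])*1e3,np.ptp(W[q])*1e3]),'px',np.round(cen[i]))
    return z,P,U,W
E
python3 - <<'E'
from h import *
z,P,U,W=chips('w2')
ok=np.isfinite(P[...,0]);g=cv2.cvtColor(z['p'],cv2.COLOR_RGB2HSV)
r=P[ok&(abs(P[...,2]-.05)<.003)&(abs(U)<.12)&(abs(W)<.2)&(g[...,1]<70)]
print('rim',cv2.minAreaRect(r[:,:2].astype(np.float32)))
# teeth/head of rake
v,u=np.mgrid[0:480,0:640]
m=ok&(u>285)&(u<365)&(v>205)&(v<320)&(P[...,2]>.06)&(P[...,2]<.16)&(g[...,1]<60)
r=P[m];print('head',len(r),r.min(0),r.max(0));
for lo in np.arange(.08,.16,.01):
    q=r[(r[:,2]>lo)&(r[:,2]<lo+.01)]
    if len(q):print(round(lo,2),len(q),q.min(0).round(4),q.max(0).round(4))
E
```

```text
w2 floor slope,h [-0.01913272  0.0216098 ]
  blob 1076 UWz [41.2 21.8 15.6] span [29. 26.] px [384. 127.]
  blob 1089 UWz [ 39.4 -12.6  15.5] span [26. 24.] px [431. 130.]
  blob 1107 UWz [ 38.2 -45.2  15.4] span [27. 23.] px [476. 133.]
  blob 950 UWz [ 5.9 20.7 15.7] span [29. 25.] px [383. 176.]
  blob 1011 UWz [  6.9 -11.7  15.5] span [26. 24.] px [426. 175.]
  blob 1022 UWz [  6.6 -44.3  15.4] span [28. 25.] px [469. 176.]
  blob 897 UWz [-26.4  21.2  15.6] span [28. 25.] px [380. 218.]
  blob 905 UWz [-27.  -11.   15.5] span [28. 24.] px [421. 219.]
  blob 928 UWz [-27.3 -43.5  15.4] span [26. 23.] px [463. 220.]
rim ((0.5641753673553467, 0.03274381160736084), (0.18802735209465027, 0.3426417112350464), 2.963804244995117)
head 1051 [0.53282402 0.08119295 0.0954138 ] [0.55220016 0.11163876 0.15993378]
0.09 25 [0.5509 0.0938 0.0954] [0.5519 0.101  0.0996]
0.1 51 [0.5501 0.0933 0.1005] [0.5519 0.1013 0.11  ]
0.11 57 [0.5506 0.0934 0.1101] [0.5517 0.1012 0.1195]
0.12 83 [0.5504 0.0914 0.1218] [0.5522 0.1031 0.1299]
0.13 784 [0.5342 0.0906 0.13  ] [0.5521 0.1028 0.1361]
0.14 3 [0.538  0.088  0.1488] [0.5397 0.104  0.1499]
0.15 48 [0.5328 0.0812 0.1505] [0.5406 0.1116 0.1599]
```

```bash
python3 -m jog '[[[-0.003,0,-0.025],[-0.004,0.006,0],0],[[0,0,-0.025],[0,0,0],0],[[0,0,0],[0,0,0],0],[[0,0,0],[0,0,0],0],[[0,0,0],[0,0,0],0]]'
python3 -c "from h import *;st()"

```

```text
clock: 6.62
position: [0.5219, 0.0988, 0.1254]
ee_rot: [0.999, 0.034, 0.002, -0.001]
ft_force: [0.0, -0.6, -1.9]
grip_width: 0.204
{'clock': 6.625, 'position': [0.5219, 0.0988, 0.1254], 'ee_rot': [0.9994, 0.0341, 0.0022, -0.0015], 'ft_force': [0.04, -0.5913, -1.8711], 'torque': [0.0066, 0.0323, 0.0458], 'grip_width': 0.2044}
```

```bash
python3 -m jog '[[[0,-0.002,-0.013],[0,0.003,-0.004],0],[[0,0,-0.005],[0,0,0],0],[[0,0,0],[0,0,0],0]]'
for i in 1 ; do python3 -m jog '[[[0,0,-0.002],[0,0,0],0]]'; done
python3 -m jog '[[[0,0,-0.002],[0,0,0],0]]'
```

```text
clock: 7.0
position: [0.5225, 0.0965, 0.1071]
ee_rot: [0.999, 0.032, 0.001, -0.001]
ft_force: [-1.1, -0.4, -1.0]
grip_width: 0.203
clock: 7.12
position: [0.5226, 0.0965, 0.1051]
ee_rot: [0.999, 0.032, 0.001, -0.001]
ft_force: [-0.6, 0.2, -2.1]
grip_width: 0.201
clock: 7.25
position: [0.5226, 0.0965, 0.103]
ee_rot: [0.999, 0.032, 0.001, -0.001]
ft_force: [0.1, -1.1, -1.8]
grip_width: 0.203
```

Small steps are accurate, so I'll continue down 1 mm at a time.

```bash
python3 -m jog '[[[0,0,-0.001],[0,0,0],0]]'
python3 -m jog '[[[0,0,-0.001],[0,0,0],0]]'
python3 -m jog '[[[0,0,-0.001],[0,0,0],0]]'
```

```text
clock: 7.38
position: [0.5226, 0.0965, 0.1019]
ee_rot: [0.999, 0.032, 0.001, -0.001]
ft_force: [-0.4, -0.3, -1.7]
grip_width: 0.204
clock: 7.5
position: [0.5226, 0.0966, 0.1009]
ee_rot: [0.999, 0.032, 0.002, -0.001]
ft_force: [-0.5, -0.9, -1.1]
grip_width: 0.205
clock: 7.62
position: [0.5227, 0.0966, 0.0999]
ee_rot: [0.999, 0.032, 0.002, -0.001]
ft_force: [0.3, -0.8, -0.9]
grip_width: 0.2
```

```bash
python3 -m jog '[[[0,0,-0.0006],[0,0,0],0]]'
python3 -m jog '[[[0,0,-0.0006],[0,0,0],0]]'
python3 -m jog '[[[0,0,0],[0,0,0],0]]'
```

```text
clock: 7.75
position: [0.5227, 0.0967, 0.0994]
ee_rot: [0.999, 0.032, 0.002, -0.001]
ft_force: [-0.6, 0.3, -0.9]
grip_width: 0.207
clock: 7.88
position: [0.5228, 0.0967, 0.0989]
ee_rot: [0.999, 0.032, 0.002, -0.002]
ft_force: [-0.1, 0.1, 0.7]
grip_width: 0.206
clock: 8.0
position: [0.5228, 0.0968, 0.099]
ee_rot: [0.999, 0.032, 0.002, -0.001]
ft_force: [-0.8, 0.8, 0.1]
grip_width: 0.206
```

```bash
python3 -m jog '[[[0,0,-0.0005],[0,0,0],0],[[0,0,0],[0,0,0],0]]'
python3 -m jog '[[[0,0,0],[0,0,0],0]]'
```

```text
clock: 8.25
position: [0.5228, 0.0968, 0.0986]
ee_rot: [0.999, 0.032, 0.002, -0.001]
ft_force: [-1.3, -0.8, 2.1]
grip_width: 0.202
clock: 8.38
position: [0.5228, 0.0968, 0.0987]
ee_rot: [0.999, 0.032, 0.002, -0.001]
ft_force: [-1.1, -0.8, 1.6]
grip_width: 0.202
```

```bash
python3 -m jog '[[[0.0004,-0.008,0.0001],[0,0,0],0],[[0.0004,-0.008,0.00015],[0,0,0],0]]'
python3 -m jog '[[[0.0004,-0.008,0.00015],[0,0,0],0]]'
python3 -m jog '[[[0.0004,-0.008,0.00015],[0,0,0],0]]'
```

```text
clock: 8.62
position: [0.5239, 0.081, 0.0992]
ee_rot: [0.999, 0.032, 0.002, -0.002]
ft_force: [0.3, 1.6, 0.0]
grip_width: 0.203
clock: 8.75
position: [0.5245, 0.0723, 0.0994]
ee_rot: [0.999, 0.032, 0.002, -0.002]
ft_force: [0.6, 1.7, 1.1]
grip_width: 0.202
clock: 8.88
position: [0.525, 0.0636, 0.0996]
ee_rot: [0.999, 0.032, 0.002, -0.002]
ft_force: [-0.1, 1.0, 1.3]
grip_width: 0.204
```

```bash
python3 -m jog '[[[0.0003,-0.008,0],[0,0,0],0],[[0.0003,-0.008,0.0001],[0,0,0],0]]'
python3 -m jog '[[[0.0003,-0.008,0.0001],[0,0,0],0],[[0.0003,-0.008,0.0001],[0,0,0],0]]'
python3 -m jog '[[[0.0003,-0.008,0.0001],[0,0,0],0],[[0.0003,-0.008,0.0001],[0,0,0],0]]'
```

```text
clock: 9.12
position: [0.5258, 0.0464, 0.0998]
ee_rot: [0.999, 0.032, 0.003, -0.002]
ft_force: [-0.3, 3.2, 1.8]
grip_width: 0.206
clock: 9.38
position: [0.5264, 0.0295, 0.1001]
ee_rot: [0.999, 0.032, 0.003, -0.002]
ft_force: [-0.7, 1.7, 1.6]
grip_width: 0.202
clock: 9.62
position: [0.527, 0.0123, 0.1003]
ee_rot: [0.999, 0.032, 0.003, -0.002]
ft_force: [0.6, 2.1, 1.2]
grip_width: 0.201
```

```bash
python3 -m jog '[[[0.0003,-0.008,0.0001],[0,0,0],0],[[0.0003,-0.008,0.0001],[0,0,0],0]]'
python3 -m jog '[[[0.0003,-0.008,0.0001],[0,0,0],0],[[0.0003,-0.006,0.0001],[0,0,0],0]]'
python3 -m jog '[[[0,0,0.0002],[0,0,0],0]]'
python3 -m jog '[[[0,0.005,0.002],[0,0.003,0],0],[[0,0.002,0.03],[0,0.003,0],0],[[0,0,0.05],[0,0,0],0],[[0,0,0.01],[0,0,0],0],[[0,0,0],[0,0,0],0]]'
python3 -c "
from h import *
shot('wrist','w3');st();chips('w3')"
```

```text
clock: 9.88
position: [0.5276, -0.0048, 0.1005]
ee_rot: [0.999, 0.032, 0.003, -0.002]
ft_force: [0.1, 2.5, 1.0]
grip_width: 0.2
clock: 10.12
position: [0.5282, -0.0201, 0.1006]
ee_rot: [0.999, 0.032, 0.002, -0.002]
ft_force: [0.6, 2.6, 2.1]
grip_width: 0.206
clock: 10.25
position: [0.5281, -0.0209, 0.1007]
ee_rot: [0.999, 0.031, 0.002, -0.002]
ft_force: [0.2, -0.7, 1.1]
grip_width: 0.199
clock: 10.88
position: [0.526, -0.0126, 0.1933]
ee_rot: [0.999, 0.032, -0.003, -0.002]
ft_force: [0.1, -0.7, -2.3]
grip_width: 0.204
{'clock': 10.925, 'position': [0.5259, -0.0125, 0.193], 'ee_rot': [0.9995, 0.0324, -0.0034, -0.0019], 'ft_force': [0.7919, 0.3164, -1.9424], 'torque': [0.0279, -0.0069, 0.0175], 'grip_width': 0.2039}
w3 floor slope,h [-0.01887972  0.02154713]
  blob 955 UWz [41.1 20.6 15.6] span [29. 26.] px [245. 120.]
  blob 926 UWz [ 39.5 -13.8  15.5] span [26. 24.] px [289. 122.]
  blob 906 UWz [ 38.5 -46.4  15.5] span [28. 23.] px [330. 124.]
  blob 845 UWz [ 5.9 19.3 15.6] span [29. 25.] px [249. 166.]
  blob 862 UWz [  7.  -13.   15.6] span [26. 24.] px [288. 165.]
  blob 854 UWz [  6.7 -45.7  15.5] span [29. 24.] px [329. 166.]
  blob 2342 UWz [-26.9 -85.9  15.4] span [28. 68.] px [376. 207.]
```

View pics/w3.png

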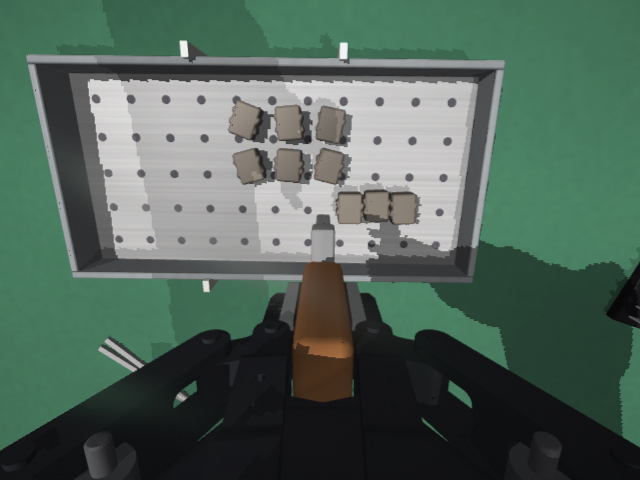

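Column A is now in the −y third: the wrist picture shows three chips in a line at (350–403,207), at W of about −64, −86 and −108 mm. The other six chips are undisturbed. Next I'll do the far column, pushing it toward +y.

```bash
python3 -m jog '[[[0.045,-0.014,0],[-0.001,-0.003,0],0],[[0.043,-0.014,0],[-0.001,-0.003,0],0],[[0,0,-0.025],[0,0,0],0],[[0,0,-0.035],[0,0,0],0],[[0,0,0],[0,0,0],0]]'
python3 -m jog '[[[0,0,0],[0,0,0],0],[[0,0,0],[0,0,0],0]]'
python3 -c "from h import *;st()"
```

```text
clock: 11.55
position: [0.6128, -0.0412, 0.1226]
ee_rot: [0.999, 0.033, -0.006, -0.001]
ft_force: [0.4, -0.1, -0.4]
grip_width: 0.2
clock: 11.8
position: [0.6131, -0.0407, 0.1239]
ee_rot: [0.999, 0.033, -0.006, -0.001]
ft_force: [0.2, 0.7, -0.7]
grip_width: 0.201
{'clock': 11.8, 'position': [0.6131, -0.0407, 0.1239], 'ee_rot': [0.9994, 0.033, -0.0057, -0.0009], 'ft_force': [0.2051, 0.6669, -0.7226], 'torque': [-0.0312, -0.065, 0.0076], 'grip_width': 0.2015}
```

```bash
python3 -m jog '[[[0.002,0,-0.01],[0,-0.008,0],0],[[0.002,0,-0.006],[0,-0.004,0],0],[[0,0,0],[0,0,0],0]]'
python3 -m jog '[[[0,0,-0.001],[0,0,0],0]]'
python3 -c "from h import *;st()"
```

```text
clock: 12.18
position: [0.6181, -0.0408, 0.1085]
ee_rot: [0.999, 0.033, 0.002, -0.0]
ft_force: [0.3, 1.2, -1.4]
grip_width: 0.201
clock: 12.3
position: [0.6183, -0.0408, 0.1076]
ee_rot: [0.999, 0.033, 0.002, -0.0]
ft_force: [0.3, -0.4, -1.7]
grip_width: 0.202
{'clock': 12.3, 'position': [0.6183, -0.0408, 0.1076], 'ee_rot': [0.9995, 0.033, 0.0021, -0.0002], 'ft_force': [0.3218, -0.4183, -1.7025], 'torque': [-0.0241, -0.0129, -0.0316], 'grip_width': 0.202}
```

```bash
python3 -m jog '[[[-0.0012,0,-0.003],[0,0.002,-0.003],0],[[0,0,0],[0,0,0],0]]'
python3 -m jog '[[[0,0,-0.0015],[0,0,0],0],[[0,0,0],[0,0,0],0]]'
python3 -m jog '[[[0,0,-0.0008],[0,0,0],0]]'
python3 -m jog '[[[0,0,-0.0008],[0,0,0],0]]'
```

```text
clock: 12.55
position: [0.617, -0.0408, 0.1045]
ee_rot: [1.0, 0.031, 0.001, -0.0]
ft_force: [-0.0, -0.3, -2.2]
grip_width: 0.202
clock: 12.8
position: [0.617, -0.0408, 0.103]
ee_rot: [1.0, 0.031, 0.001, -0.0]
ft_force: [-0.4, -0.2, -2.2]
grip_width: 0.206
clock: 12.92
position: [0.6171, -0.0408, 0.1023]
ee_rot: [1.0, 0.031, 0.001, -0.0]
ft_force: [0.4, -0.6, -1.2]
grip_width: 0.202
clock: 13.05
position: [0.6172, -0.0408, 0.1016]
ee_rot: [1.0, 0.031, 0.001, -0.0]
ft_force: [0.5, -0.8, -0.5]
grip_width: 0.207
```

```bash
python3 -m jog '[[[0,0,-0.0005],[0,0,0],0],[[0,0,0],[0,0,0],0]]'
python3 -m jog '[[[0,0,-0.0003],[0,0,0],0],[[0,0,0],[0,0,0],0]]'
```

```text
clock: 13.3
position: [0.6174, -0.0408, 0.1013]
ee_rot: [1.0, 0.031, 0.002, -0.0]
ft_force: [-0.6, -0.1, 0.5]
grip_width: 0.202
clock: 13.55
position: [0.6174, -0.0407, 0.1012]
ee_rot: [1.0, 0.031, 0.002, -0.0]
ft_force: [0.1, 0.4, 0.9]
grip_width: 0.199
```

```bash
python3 -m jog '[[[-0.0005,0.008,-0.0003],[0,0,0],0],[[-0.0005,0.008,-0.0002],[0,0,0],0]]'
python3 -m jog '[[[-0.0005,0.008,-0.0002],[0,0,0],0],[[-0.0005,0.008,-0.0002],[0,0,0],0]]'
```

```text
clock: 13.8
position: [0.6167, -0.0252, 0.1009]
ee_rot: [1.0, 0.031, 0.002, 0.0]
ft_force: [-0.0, -1.4, 1.2]
grip_width: 0.203
clock: 14.05
position: [0.6158, -0.0081, 0.1007]
ee_rot: [1.0, 0.031, 0.002, 0.001]
ft_force: [0.7, -1.8, 1.9]
grip_width: 0.203
```

```bash
python3 -m jog '[[[-0.0005,0.008,-0.0002],[0,0,0],0],[[-0.0005,0.008,-0.0002],[0,0,0],0]]'
python3 -m jog '[[[-0.0005,0.008,-0.0002],[0,0,0],0],[[-0.0005,0.008,-0.0002],[0,0,0],0]]'
python3 -m jog '[[[-0.0005,0.008,-0.0002],[0,0,0],0],[[-0.0005,0.008,-0.0002],[0,0,0],0]]'
```

```text
clock: 14.3
position: [0.6149, 0.009, 0.1005]
ee_rot: [1.0, 0.031, 0.002, 0.001]
ft_force: [-0.1, -2.5, 1.6]
grip_width: 0.205
clock: 14.55
position: [0.6139, 0.0259, 0.1003]
ee_rot: [1.0, 0.031, 0.003, 0.001]
ft_force: [-0.1, -3.8, 1.8]
grip_width: 0.204
clock: 14.8
position: [0.6129, 0.0429, 0.0999]
ee_rot: [1.0, 0.031, 0.003, 0.001]
ft_force: [1.3, -2.1, 3.7]
grip_width: 0.204
```

```bash
python3 -m jog '[[[-0.0005,0.008,-0.0001],[0,0,0],0],[[-0.0005,0.008,-0.0002],[0,0,0],0]]'
python3 -m jog '[[[-0.0005,0.008,-0.0002],[0,0,0],0],[[-0.0005,0.008,-0.0002],[0,0,0],0]]'
python3 -m jog '[[[-0.0005,0.006,-0.0001],[0,0,0],0],[[0,0,0],[0,0,0],0]]'
```

```text
clock: 15.05
position: [0.6118, 0.06, 0.0996]
ee_rot: [1.0, 0.031, 0.003, 0.001]
ft_force: [-0.4, -3.5, 2.3]
grip_width: 0.204
clock: 15.3
position: [0.6106, 0.0772, 0.099]
ee_rot: [1.0, 0.031, 0.002, 0.001]
ft_force: [0.5, -3.0, 2.9]
grip_width: 0.202
clock: 15.55
position: [0.6099, 0.085, 0.0989]
ee_rot: [1.0, 0.031, 0.002, 0.001]
ft_force: [0.8, -1.3, 3.2]
grip_width: 0.2
```

```bash
python3 -m jog '[[[0,-0.005,0.002],[0,0.002,0],0],[[0,-0.002,0.03],[0,0.003,0],0],[[0,0,0.05],[0,0,0],0],[[-0.03,0,0.01],[0,0,0],0],[[0,0,0],[0,0,0],0]]'
python3 -c "
from h import *
shot('wrist','w4');st();chips('w4')"
```

```text
clock: 16.18
position: [0.577, 0.0772, 0.191]
ee_rot: [1.0, 0.031, -0.003, -0.001]
ft_force: [-0.1, -0.4, -1.9]
grip_width: 0.204
{'clock': 16.225, 'position': [0.578, 0.0768, 0.1909], 'ee_rot': [0.9995, 0.0308, -0.0029, -0.0009], 'ft_force': [1.7641, 0.3647, -0.9812], 'torque': [-0.0181, -0.0444, 0.0087], 'grip_width': 0.2042}
w4 floor slope,h [-0.01922138  0.02160735]
  blob 2384 UWz [39.8 87.5 15.6] span [32. 67.] px [272. 193.]
  blob 731 UWz [ 6.6 20.4 15.6] span [29. 25.] px [352. 233.]
  blob 778 UWz [  7.6 -12.   15.5] span [27. 24.] px [390. 232.]
  blob 786 UWz [  7.  -44.6  15.4] span [29. 24.] px [429. 233.]
  blob 2183 UWz [-26.8 -84.9  15.4] span [29. 68.] px [471. 271.]
```

View pics/w4.png

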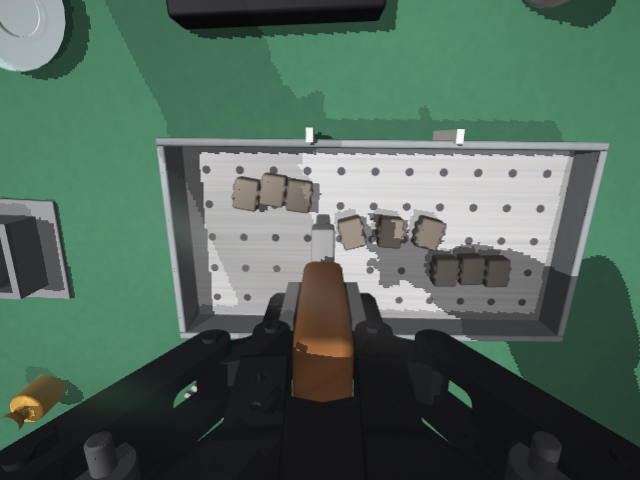

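The wrist picture shows three chips at (240–300,193), three at (352–429,233) and three at (445–497,270): 3 in each third, all in one layer. Now I'll return the rake to the holder.

```bash
python3 -m jog '[[[-0.011,0.055,0],[0,0,-0.01],0],[[-0.011,0.055,0],[0,0,-0.01],0],[[-0.011,0.055,0],[0,0,-0.01],0],[[-0.011,0.055,0],[0,0,-0.006],0],[[-0.008,0.05,0],[0,0,0],0]]'
python3 -m jog '[[[0,0,0],[0,0,0],0],[[0,0,0],[0,0,0],0],[[0,0,0],[0,0,0],0]]'
python3 -c "from h import *;st()"
```

```text
clock: 16.85
position: [0.5277, 0.3457, 0.1866]
ee_rot: [1.0, 0.005, -0.005, 0.0]
ft_force: [0.3, -0.6, -1.2]
grip_width: 0.204
clock: 17.23
position: [0.5262, 0.3489, 0.1841]
ee_rot: [1.0, 0.007, -0.007, -0.0]
ft_force: [-0.2, -0.3, -1.3]
grip_width: 0.206
{'clock': 17.225, 'position': [0.5262, 0.3489, 0.1841], 'ee_rot': [0.9999, 0.007, -0.0073, -0.0003], 'ft_force': [-0.2068, -0.2552, -1.3082], 'torque': [0.0123, -0.017, 0.0097], 'grip_width': 0.2057}
```

```bash
python3 -m jog '[[[-0.002,0.007,-0.02],[0,-0.005,0.006],0],[[0,0.007,-0.02],[0,-0.004,0.006],0],[[0,0,0],[0,0,0],0],[[0,0,0],[0,0,0],0],[[0,0,0],[0,0,0],0]]'
python3 -c "
from h import *
st();shot('wrist','w5');shot('side','d5');shot('scene','s5');st()
for f in ('d5','s5'):
    z=load(f);c=proj(z,[[.527,.363,.06]]).astype(int)[0];w=45
    cv2.imwrite('pics/z_%s.png'%f,cv2.resize(z['p'][c[1]-w:c[1]+w,c[0]-w:c[0]+w,::-1],(500,500),interpolation=cv2.INTER_CUBIC))
"
```

```text
clock: 17.85
position: [0.525, 0.361, 0.1401]
ee_rot: [1.0, 0.012, -0.003, 0.001]
ft_force: [-0.7, 0.5, -1.4]
grip_width: 0.2
{'clock': 17.85, 'position': [0.525, 0.361, 0.1401], 'ee_rot': [0.9999, 0.0116, -0.0029, 0.0007], 'ft_force': [-0.6943, 0.4784, -1.3582], 'torque': [0.0191, -0.0081, 0.0312], 'grip_width': 0.2005}
{'clock': 18.0, 'position': [0.5252, 0.3611, 0.1403], 'ee_rot': [0.9999, 0.0115, -0.0027, 0.0006], 'ft_force': [0.453, 0.2542, -1.6922], 'torque': [0.0329, -0.0194, 0.006], 'grip_width': 0.2042}
```

View pics/z_d5.png

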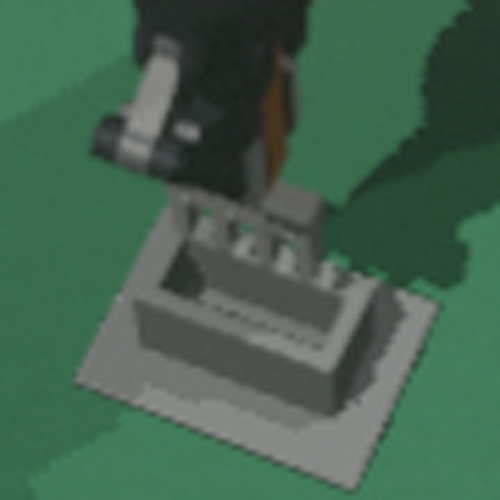

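View pics/w5.png

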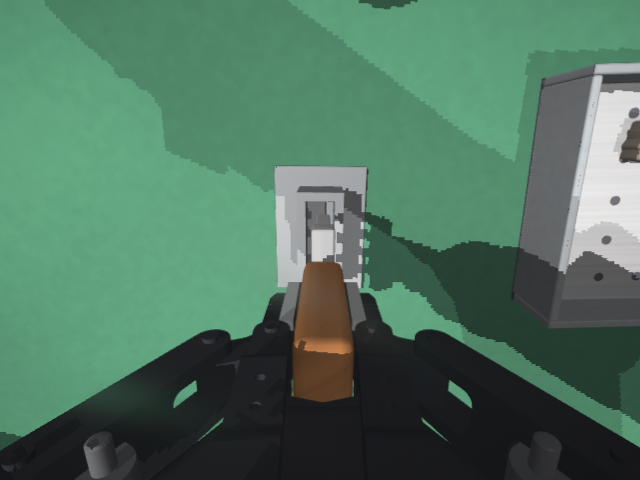

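The rake hangs directly over the pocket, with the head at (322,242) and the pocket at (320,215). I'll correct y by +2 mm and lower it.

```bash
python3 -m jog '[[[-0.001,0.002,-0.005],[0,0,0.002],0],[[0,0,-0.01],[0,0,0],0],[[0,0,0],[0,0,0],0]]'
python3 -m jog '[[[0,0,0],[0,0,0],0]]'
```

```text
clock: 18.38
position: [0.5242, 0.3631, 0.1244]
ee_rot: [1.0, 0.013, -0.003, 0.001]
ft_force: [-0.5, 0.8, -1.9]
grip_width: 0.203
clock: 18.5
position: [0.5241, 0.3631, 0.1243]
ee_rot: [1.0, 0.013, -0.003, 0.001]
ft_force: [0.1, 0.4, -1.9]
grip_width: 0.205
```

```bash
python3 -m jog '[[[0,0,-0.008],[0,0,0],0],[[0,0,-0.006],[0,0,0],0]]'
python3 -m jog '[[[0,0,-0.006],[0,0,0],0],[[0,0,-0.006],[0,0,0],0]]'
python3 -m jog '[[[0,0,-0.004],[0,0,0],0],[[0,0,-0.002],[0,0,0],0]]'
python3 -m jog '[[[0,0,0],[0,0,0],0]]'
```

```text
clock: 18.75
position: [0.5244, 0.3632, 0.1099]
ee_rot: [1.0, 0.013, -0.002, 0.0]
ft_force: [0.8, 0.6, -2.0]
grip_width: 0.203
clock: 19.0
position: [0.5243, 0.3631, 0.0968]
ee_rot: [1.0, 0.012, -0.002, 0.0]
ft_force: [-0.2, 0.1, -1.8]
grip_width: 0.202
clock: 19.25
position: [0.5241, 0.363, 0.0899]
ee_rot: [1.0, 0.013, -0.003, 0.001]
ft_force: [-0.4, 0.8, -1.2]
grip_width: 0.202
clock: 19.38
position: [0.5241, 0.363, 0.0898]
ee_rot: [1.0, 0.013, -0.003, 0.001]
ft_force: [-0.1, 0.7, -1.4]
grip_width: 0.203
```

```bash
python3 -m jog '[[[0,0,-0.002],[0,0,0],0]]'
python3 -m jog '[[[0,0,-0.001],[0,0,0],0]]'
python3 -m jog '[[[0,0,-0.0006],[0,0,0],0]]'
```

```text
clock: 19.5
position: [0.5243, 0.3631, 0.0881]
ee_rot: [1.0, 0.012, -0.002, 0.0]
ft_force: [-0.1, -0.0, -1.5]
grip_width: 0.2
clock: 19.62
position: [0.5243, 0.3632, 0.0871]
ee_rot: [1.0, 0.012, -0.002, 0.0]
ft_force: [-0.6, -0.3, -2.4]
grip_width: 0.208
clock: 19.75
position: [0.5243, 0.3631, 0.0865]
ee_rot: [1.0, 0.012, -0.002, 0.0]
ft_force: [-0.4, 0.0, -1.2]
grip_width: 0.209
```

```bash
python3 -m jog '[[[0,0,-0.0005],[0,0,0],0]]'
python3 -m jog '[[[0,0,-0.0003],[0,0,0],0]]'
```

```text
clock: 19.88
position: [0.5244, 0.3632, 0.0861]
ee_rot: [1.0, 0.012, -0.002, 0.0]
ft_force: [-0.2, -0.2, 1.0]
grip_width: 0.202
clock: 20.0
position: [0.5245, 0.3632, 0.0861]
ee_rot: [1.0, 0.012, -0.002, 0.0]
ft_force: [-1.9, -1.3, 3.2]
grip_width: 0.206
```

Tips are on the pocket floor at the same height as when I picked the rake up. Releasing slowly.

```bash
python3 -m jog '[[[0,0,0],[0,0,0],28],[[0,0,0],[0,0,0],45],[[0,0,0],[0,0,0],70]]' 20
python3 -m jog '[[[0,0,0],[0,0,0],100],[[0,0,0],[0,0,0],100],[[0,0,0],[0,0,0],100]]'
```

```text
clock: 20.38
position: [0.5247, 0.3635, 0.0864]
ee_rot: [1.0, 0.012, -0.002, 0.0]
ft_force: [-0.1, 0.2, -0.6]
grip_width: 0.65
clock: 20.75
position: [0.5248, 0.3636, 0.0865]
ee_rot: [1.0, 0.012, -0.002, 0.0]
ft_force: [0.1, -0.2, -0.3]
grip_width: 1.001
```

```bash
python3 -m jog '[[[0,0,0.01],[0,0,0],100],[[0,0,0.03],[0,0,0],100],[[0,0,0.05],[0,0,0],100],[[0,0,0.05],[0,0,0],100],[[0,0,0],[0,0,0],100]]'
python3 -m jog '[[[-0.06,0,0],[0,0,0],100],[[-0.06,0,0],[0,0,0],100],[[0,0,0],[0,0,0],100],[[0,0,0],[0,0,0],100],[[0,0,0],[0,0,0],100]]'
python3 -c "
from h import *
st();shot('side','d6');shot('scene','s6');chips('d6');chips('s6')
z=load('d6');c=proj(z,[[.527,.363,.06]]).astype(int)[0];w=45
cv2.imwrite('pics/z_d6.png',cv2.resize(z['p'][c[1]-w:c[1]+w,c[0]-w:c[0]+w,::-1],(500,500),interpolation=cv2.INTER_CUBIC))
"
```

```text
clock: 21.38
position: [0.5239, 0.3637, 0.2334]
ee_rot: [1.0, 0.013, -0.002, -0.001]
ft_force: [-0.1, -0.2, -0.1]
grip_width: 1.003
clock: 22.0
position: [0.4014, 0.3629, 0.2328]
ee_rot: [1.0, 0.012, -0.002, -0.0]
ft_force: [0.2, 0.6, -0.1]
grip_width: 1.001
{'clock': 22.0, 'position': [0.4014, 0.3629, 0.2328], 'ee_rot': [0.9999, 0.0119, -0.0016, -0.0004], 'ft_force': [0.2384, 0.5664, -0.146], 'torque': [0.0057, -0.0435, 0.012], 'grip_width': 1.0007}
d6 floor slope,h [-0.01824444  0.02011191]
  blob 44 UWz [15.1 25.  14.7] span [16. 23.] px [310. 271.]
  blob 322 UWz [40.3 90.7 15.4] span [30. 67.] px [288. 291.]
s6 floor slope,h [-0.01822373  0.02195041]
  blob 271 UWz [42.3 85.  15. ] span [33. 70.] px [365. 240.]
  blob 99 UWz [ 9.1 17.6 14.7] span [28. 25.] px [332. 246.]
  blob 105 UWz [  9.9 -14.7  15.1] span [27. 26.] px [321. 253.]
  blob 322 UWz [-24.6 -88.6  14.9] span [31. 69.] px [284. 261.]
  blob 113 UWz [  9.8 -47.8  14.8] span [31. 27.] px [310. 260.]
```

View pics/z_d6.png

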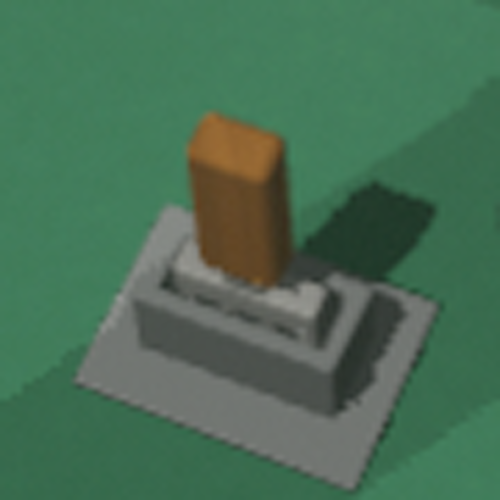

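View pics/s6.png

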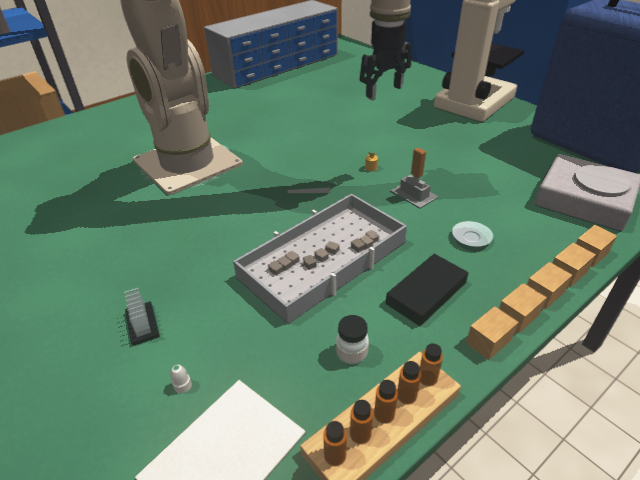

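The rake stands upright in the pocket. The chips are in three separate groups, at about (284,261), (321,253) and (365,240). The bystanders are where they were, and the gripper is clear.

```bash
python3 -c "
from workcell import manip
print(manip.hand_in())"
```

```text
the job is handed in; nothing more can be done
None
```

The job is done and handed in at about 22 s on the robot's clock. I found the floor by touch, then made two light strokes. One outer column of chips went to the −y third, the other to the +y third, and the middle column stayed where it was. The rake is back upright in its holder, and the gripper is open and well clear.

- **Chips:** There are three in each third, all in one layer with their tops about 15 mm above the floor. The two raked groups are three touching chips each, centred about 86 mm from the tray's middle. I worked out the chip nearest each dividing mark to be about 9 mm past it.
- **Force:** The net downward force on the floor was about 2–6 N in the readings at the end of each move, under the 12 N limit.
- **Rake:** It touched the pocket floor at the same height at which I picked it up, and the side camera shows it standing straight.
- **Other things on the bench:** They look unmoved in the last scene picture; I compared this by eye only.

**Disagreements:** The cameras differ by 2–6 mm in chip position, so each position carries that error. My last chip count from the side camera found only four chips because the light had changed. I relied on the wrist and scene views instead, and both showed all nine.

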